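Set a lopsided bar clamp level into the glue-up rests

ROBOT

A 6-joint arm with a two-finger parallel gripper is mounted at the origin on the work surface. World frame = base frame: x ahead of the robot, y to its left, z up, the work surface at z = 0. Lengths are in m, angles in rad, forces in N, time in s.
With the tool pointing down it reaches from about 0.325 to 0.9 m from the base axis. Payload 6.1 kg.
Tool frame: the origin (TCP) lies midway between the tips of the shut fingers; the grasp point (between the pads) lies 19 mm behind it; z points along the fingers, y is the line along which they close (so a half turn about z gives the same grasp; the last joint's range is limited). The gripper opens to 85 mm and grips with 20 to 120 N. Pads are 22 mm wide; open, the fingers measure 114 mm over their backs; the gripper's body (76 mm by 85 mm) begins 54 mm behind the grasp point. The pads swing forward as they close: fully open they stand 13 mm farther back than shut.
Start: joints at [-1.457, 0.22, 1.526, -0, 1.395, -0.126], TCP at [0.148, -0.607, 0.231] pointing down, gripper open.
Joint ranges: [-2.98, 2.98], [-0.91, 2.08], [0.09, 2.57], [-1.24, 4.39], [0.2, 2.65], [-2.68, 2.68]. Speed limits (rad/s): [2.57, 2.57, 3.01, 3.14, 3.14, 3.14].

INTERFACE

Orientations are given as a rotation vector (axis times angle).
In Python, from workcell import monitor, optics, order gives the robot as it stands.
- The arm moves only by the tool step_arm, never from a script. Its argument "commands" is a list of rows, each an object with "translation": the shift along the tool's x, y, z in cm, a list of three; "twist": the turn, a rotation vector about the tool's x, y, z in rad, a list of three. In form: [{"translation": [x, y, z], "twist": [ax, ay, az]}, ...]. A call has 1 to 5 rows; each row is the pose to reach, as a shift and turn from the pose commanded when the call began, along the tool's axes at that moment; what a row does not reach only later rows make up. A row lasts 1/8 s, in which the tool goes at most 62.5 mm and 10.7 degrees, less where a joint would pass 70% of its speed; a pose out of reach is approached as far as the arm can. A call with a gripper value outside its range is refused whole. "grip" is the opening, from 0 (shut) to 1 (fully open), set as the call begins (left out, the last holds). The fingers move at their own pace and stop on an object; "newtons" is the grip in N (left out, the last holds). Time passes only in rows, so rows that repeat a pose let the fingers close. It gives the time, the measured TCP pose, the force, the opening and the grip force at its end, in the units of the state.
- monitor.state(): the state, without advancing time (a new reading comes with each control period).
- optics.capture(name): name is "side" or "top" or "wrist"; returns (picture, depth): 384x512x3 uint8, red, green, blue; 384x512 float32, m along the optical axis (not along the pixel's ray), 0 where there is no reading.
- optics.camera_info(name): a dict with "fx", "fy", "cx", "cy" (pixels), "cam_to_world" (4x4, takes a point from camera to world coordinates); the wrist camera has in their place "hand_eye" (4x4, takes a point from camera to tool coordinates, whose origin is the TCP and whose axes are the flange's). Camera axes: x right, y down, z forward; pixel columns grow to the right and rows downward; lengths in m; the calibration is good to about 2 mm. A picture is of the moment at which its call begins: read the wrist's pose just before it. camera_info takes no time and is no camera call.
- order.close_job(): hands the job in; it is judged then, once.
The state is a dict: "time": time; "qpos": joint angles; "dq": joint speeds; "joint_efforts": joint torques, N m; "tool_pos": TCP position; "tcp_rot": TCP orientation; "contact_force": force on the tool from outside, world axes, zero at the start; "ft_torque": the same for the moment, N m; "opening": opening from 0.0 (shut) to 1.0 (fully open); "gripper_force": force on a finger pad.
Only numpy, scipy, OpenCV 4.12 (cv2) and the standard library are available. Lean on these libraries where they do the work, as an engineer would, in place of code of your own. Each camera call takes 0.05 s, during which the arm holds its last target. There are 200 camera calls.

TASK

Pick up the blue bar clamp by its bar, close to its balance point so that it comes up level and stays level, and lower it gently into the notched wooden clamp rests: jaws up, its bar lying down in both notches, its sliding jaw between the two rests and its screw head outside them, then let go. Leave the orange clamp where it is.

Things in the scene. Friction and masses are not known exactly. Their poses are not given: they have to be found in the camera images.
- blue_mid (a point): blue bar clamp (0.7-0.9 kg) on its feet; point: centre of its aluminium bar (440 long, 20 wide, 26 tall), 27 above the feet's underside. x along the bar away from the heavy screw head, z up. The head (45 x 50, 75 tall) is centred 200 from the point, on the robot's side at the start; its T-handle (80 wide) reaches 276. Sliding jaw 36 x 46, 75 tall. Black foot at the other end. All mm.
- blue_jaw (a joint): blue clamp's stiff sliding jaw (20 N moves it): distance (m, 0 to 0.09) of its centre from the bar's middle, away from the screw head. The clamp balances on the screw-head side of the bar's middle: 84 mm from it with the jaw at 0, 3 mm nearer per 10 mm of jaw distance (give or take 10 mm; a small trial lift shows it).
- rests_mid (a point): fixed clamp rests: plywood bed 320 x 110 mm, 12 thick, with two wooden rests (100 wide, 18 thick) centred 140 mm either side of its middle along x. Each has a notch 40 mm wide in y, floor (lined black) 30 and rims 54 mm above the table. Point: midway between the notches, at their floors' height; z up. A seated bar's centre is 13 mm above it; with both middles together head and jaw clear the rests by 23+ mm.
- orange_mid (a point): a bystander: a bar clamp of the same shape and size as the blue one, with orange screw head and sliding jaw. Point: centre of its bar, 27 mm above the table; x along the bar away from its screw head, z up.

How it is judged:
By the outcome, as a careful person would: the job done as asked, in the order asked, and still so for the second after the job is handed in, with the robot touching nothing.
It also fails if it takes over 40 s, if anything falls off the work surface, if the arm or the gripper's body presses on something with over 40 N, if the wrist force passes 120 N, or if a joint passes its speed limit or range.

## Working session

There is one attempt and no reset: what is moved stays moved. The work goes in short steps, Python scripts to look and compute and a tool call to move; the robot and the scene stay as the last step left them, time stands still between calls to the robot, and variables do not carry over. Pictures are saved under pics/ and viewed, at most 10 in all, crops included, and the job is handed in when it is done.

Besides the shell and the picture viewer there is one more tool, called as a command line: name --argument value ..., lists and objects as JSON in quotes. step_arm: Moves the arm, as the interface text tells. Its arguments: {"type":"object","properties":{"commands":{"type":"array"},"grip":{"type":"number"},"newtons":{"type":"number"}},"required":["commands"]}

```bash
mkdir -p pics; ls; cat > h.py <<'E'
import numpy as np, cv2
from scipy.spatial.transform import Rotation as R
from workcell import monitor, optics, order
def cap(name, fn=None):
    s=monitor.state(); p,d=optics.capture(name); i=optics.camera_info(name)
    if 'cam_to_world' in i: T=np.array(i['cam_to_world'])
    else:
        W=np.eye(4); W[:3,:3]=R.from_rotvec(s['tcp_rot']).as_matrix(); W[:3,3]=s['tool_pos']; T=W@np.array(i['hand_eye'])
    if fn: cv2.imwrite('pics/'+fn, p[:,:,::-1])
    return p,d,i,T
def cloud(d,i,T):
    v,u=np.mgrid[:d.shape[0],:d.shape[1]]
    P=np.stack([(u-i['cx'])/i['fx']*d,(v-i['cy'])/i['fy']*d,d],-1)
    return P@T[:3,:3].T+T[:3,3]
def ray(u,v,z,i,T):
    r=T[:3,:3]@np.array([(u-i['cx'])/i['fx'],(v-i['cy'])/i['fy'],1]); return T[:3,3]+r*(z-T[2,3])/r[2]
E
python3 - <<'E'
from h import *
ims=[]
for n in ['top','side','wrist']:
    p,d,i,T=cap(n); ims.append(p); np.savez(n,p=p,d=d,T=T,k=[i[x] for x in('fx','fy','cx','cy')])
    print(n,T.round(3).tolist(),i['fx'])
cv2.imwrite('pics/a.png',cv2.resize(np.hstack(ims[:2]),(800,300))[:,:,::-1])
cv2.imwrite('pics/top.png',ims[0][:,:,::-1])
print(monitor.state())
E
```

```text
pics
top [[0.005, -0.992, 0.125, 0.519], [-1.0, -0.005, 0.002, -0.016], [-0.001, -0.125, -0.992, 0.862], [0.0, 0.0, 0.0, 1.0]] 470.34954287213554
side [[-0.989, -0.117, 0.088, 0.524], [-0.145, 0.713, -0.686, 0.626], [0.018, -0.691, -0.723, 0.682], [0.0, 0.0, 0.0, 1.0]] 464.830856310982
wrist [[0.237, -0.937, -0.256, 0.213], [-0.972, -0.229, -0.061, -0.591], [-0.002, 0.263, -0.965, 0.373], [0.0, 0.0, 0.0, 1.0]] 322.3640738280646
{'time': 0.15, 'qpos': array([-1.45709365e+00,  2.21080831e-01,  1.52736550e+00,  3.62265222e-06,
        1.39469477e+00, -1.26104149e-01]), 'dq': array([-0.00074158, -0.00284952, -0.00202464,  0.00095709,  0.00062816,
       -0.00052902]), 'joint_efforts': array([ 7.19058698e-04, -4.97484004e+01, -3.89904463e+01, -2.83101645e-04,
        7.14798138e-03,  1.01742896e-05]), 'tool_pos': array([ 0.14838765, -0.606642  ,  0.23041923]), 'tcp_rot': array([-3.11749947e+00, -3.75599525e-01, -2.06733036e-05]), 'contact_force': array([-0.18689977, -0.34098054, -0.42051798]), 'ft_torque': array([-0.00388051,  0.01174997,  0.0203779 ]), 'gripper_force': 0.0, 'opening': 0.9977490407043995}
```

View pics/top.png

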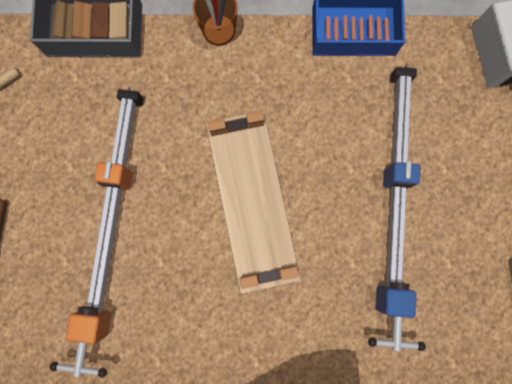

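View pics/a.png

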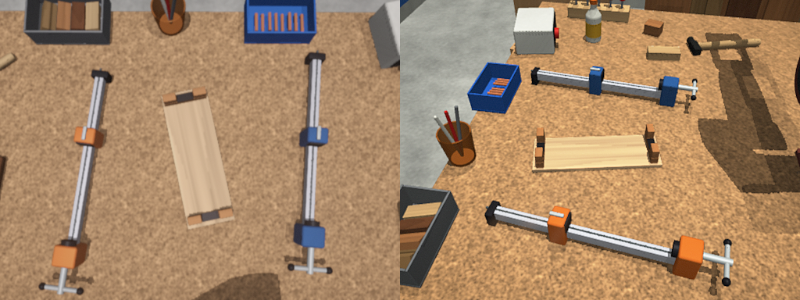

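The top view shows the blue clamp on the right: foot (404,75), jaw (403,175), head (400,302). The rests are in the middle, with black notches at (237,125) and (268,277), and the orange clamp is on the left. The side view shows the same objects.

```bash
cat > m.py <<'E'
from h import *
def load(n):
    z=np.load(n+'.npz'); k=dict(zip(('fx','fy','cx','cy'),z['k'])); return z['p'],z['d'],k,z['T']
for n in ('top','side'):
    p,d,k,T=load(n); C=cloud(d,k,T); hsv=cv2.cvtColor(p,cv2.COLOR_RGB2HSV)
    H,S,V=[hsv[...,j].astype(int) for j in range(3)]; X,Y,Z=C[...,0],C[...,1],C[...,2]
    ok=(d>0)
    # blue blobs
    m=(ok&(H>95)&(H<125)&(S>100)&(Y<-.15)&(X<.72)&(Z>.01)).astype(np.uint8)
    nn,lab,st,cen=cv2.connectedComponentsWithStats(m)
    for j in range(1,nn):
        if st[j,4]>80:
            q=C[lab==j]; t=q[q[:,2]>np.percentile(q[:,2],90)-.006]
            print(n,'blue',st[j,4],cen[j].round(),'top mid',((t.max(0)+t.min(0))/2).round(4),'ext',np.ptp(t,axis=0).round(3),'zmax',np.percentile(q[:,2],95).round(4))
    # bar: grey at height
    b=ok&(S<60)&(V>90)&(Y<-.2)&(Y>-.5)&(Z>.025)&(Z<.05)&(X>.25)&(X<.8)
    v,u=np.nonzero(b); q=C[b]
    l=cv2.fitLine(q[:,:2].astype(np.float32),cv2.DIST_HUBER,0,.01,.01).ravel()
    print(n,'bar n',len(q),'dir',l[:2],'ang',np.degrees(np.arctan2(l[1],l[0])),'pt',l[2:],'x',q[:,0].min(),q[:,0].max(),'z',np.percentile(q[:,2],[10,50,90]).round(4))
    # black things in the rest / foot
    m=(ok&(V<65)&(X<.85)&(X>.2)&(Z>.005)&(Z<.1)&(Y>-.45)&(Y<.1)).astype(np.uint8)
    nn,lab,st,cen=cv2.connectedComponentsWithStats(m)
    for j in range(1,nn):
        if st[j,4]>40:
            q=C[lab==j]; print(n,'black',st[j],cen[j].round(1),'med',np.median(q,0).round(4),'mid',((q.max(0)+q.min(0))/2).round(4),'ext',np.ptp(q,axis=0).round(3))
E
python3 m.py
```

```text
top blue 370 [405. 173.] top mid [ 0.6539 -0.2707  0.0743] ext [0.035 0.045 0.008] zmax 0.0765
top blue 749 [400. 303.] top mid [ 0.4384 -0.2528  0.0745] ext [0.044 0.047 0.009] zmax 0.0765
top bar n 2018 dir [ 0.9969842  -0.07760504] ang -4.4509163 pt [ 0.64156055 -0.2688967 ] x 0.47004479704891267 0.7997088361154139 z [0.0364 0.0394 0.0414]
top black [390  69  26  14 182] [401.9  74. ] med [ 0.8433 -0.2772  0.0399] mid [ 0.8431 -0.2849  0.0254] ext [0.014 0.038 0.038]
top black [384 164   9  18  44] [386.8 174. ] med [ 0.658  -0.2491  0.0328] mid [ 0.658  -0.249   0.0369] ext [0.027 0.003 0.05 ]
top black [391 183  23   4  62] [402.  184.5] med [ 0.6351 -0.2651  0.0645] mid [ 0.6361 -0.2672  0.0542] ext [0.005 0.028 0.041]
top black [376 282  23  29 214] [383.7 294.7] med [ 0.4486 -0.2303  0.0466] mid [ 0.4467 -0.2395  0.0427] ext [0.049 0.023 0.065]
top black [369 338   7   8  41] [372.  341.5] med [ 0.3751 -0.2072  0.0638] mid [ 0.3743 -0.2078  0.0633] ext [0.011 0.009 0.007]
side blue 466 [250. 103.] top mid [ 0.6565 -0.2687  0.0758] ext [0.036 0.047 0.01 ] zmax 0.0775
side blue
[... 191 characters left out ...]
5086835 0.7994463364816626 z [0.0278 0.0394 0.0427]
side black [171  87   8  22 104] [173.8  97.8] med [ 0.844  -0.2682  0.0332] mid [ 0.8446 -0.2832  0.0263] ext [0.01  0.043 0.042]
side black [257  88   4  19  47] [258.6  97.5] med [ 0.6374 -0.2557  0.0662] mid [ 0.6376 -0.2673  0.0632] ext [0.005 0.037 0.029]
side black [330 101   7  27  72] [333.5 110.7] med [ 0.4658 -0.2418  0.0639] mid [ 0.4659 -0.2466  0.0508] ext [0.011 0.033 0.055]
side black [315 177  11  18  97] [319.3 183.6] med [ 0.4836 -0.0427  0.0313] mid [ 0.4823 -0.0269  0.0317] ext [0.02  0.065 0.033]
side black [175 183  10  14  63] [180.3 186.3] med [0.7522 0.0129 0.0313] mid [0.7541 0.0192 0.0286] ext [0.035 0.06  0.035]
```

```bash
cat > m2.py <<'E'
from m import load
from h import *
for n in ('top','side'):
    p,d,k,T=load(n); C=cloud(d,k,T); hsv=cv2.cvtColor(p,cv2.COLOR_RGB2HSV); S=hsv[...,1]; V=hsv[...,2]
    X,Y,Z=C[...,0],C[...,1],C[...,2]
    reg=(d>0)&(X>.42)&(X<.82)&(Y>-.14)&(Y<.11)
    for nm,m in (('rim',reg&(Z>.046)&(Z<.062)),('floor',reg&(V<90)&(Z>.024)&(Z<.037)),('bed',reg&(Z>.007)&(Z<.017))):
        nn,lab,st,cen=cv2.connectedComponentsWithStats(m.astype(np.uint8))
        for j in range(1,nn):
            if st[j,4]>25:
                q=C[lab==j]; r=cv2.minAreaRect((q[:,:2]*1000).astype(np.float32)); print(n,nm,st[j,4],cen[j].round(1),'rect',np.round(r[0],1),np.round(r[1],1),round(r[2],1),'z',np.median(q[:,2]).round(4))
E
python3 m2.py | grep -v -e blue -e black -e bar
```

```text
top rim 180 [254.7 116.3] rect [758.2 -12.6] [18.3 29.7] 12.6 z 0.0529
top rim 181 [216.  124.4] rect [743.5  55.8] [18.6 29.9] 11.9 z 0.0527
top rim 192 [288.8 272.4] rect [485.3 -71.9] [18.1 29.8] 11.7 z 0.0533
top rim 188 [248.5 281. ] rect [470.5  -3.6] [17.9 29.6] 11.0 z 0.0531
top floor 192 [236.1 124.4] rect [749.7  21.2] [16.2 39.6] 12.9 z 0.0299
top bed 9030 [252.7 203.5] rect [614.1  -8.3] [318.9 110.1] 12.2 z 0.0114
top bed 55 [234.7 117.1] rect [768.3  25.1] [ 5.  40.6] 13.0 z 0.0112
side rim 125 [320.1 165.1] rect [485.6 -68.5] [18.4 30.9] 10.0 z 0.055
side rim 128 [179.4 170.2] rect [758.   -9.6] [17.4 30.7] 13.2 z 0.0544
side rim 143 [326.3 190.6] rect [470.5  -1.3] [18.1 31.5] 12.4 z 0.0547
side rim 148 [177.6 196.1] rect [743.5  58.6] [17.1 32. ] 14.5 z 0.0544
side floor 137 [319.8 185.6] rect [478.8 -34. ] [16.8 98.9] 11.9 z 0.0312
side floor 74 [180.6 185.2] rect [752.7  18.1] [17.8 35.9] 13.8 z 0.0316
side bed 5825 [249.8 196.1] rect [614.7  -6.2] [319.7 114.4] 12.1 z 0.0132
```

Measured points (mean of top and side views):

| Point | x (mm) | y (mm) | Angle | Check |
|---|---|---|---|---|
| Rests mid | 614.4 | -6.6 | +12.3° | floor 30, notch spacing 279 |
| Blue mid | ≈ 639 | -268 | -4.6° | bar top 40, head 76 |

The blue jaw is about 16 mm from the middle, so the balance point is about 79 mm toward the head. I'll approach now.

step_arm --commands '[{"translation": [4.8,-2.4,0],"twist": [0,0,0.064]},{"translation": [9.6,-4.8,0],"twist": [0,0,0.128]},{"translation": [14.4,-7.2,0],"twist": [0,0,0.192]},{"translation": [19.2,-9.6,0],"twist": [0,0,0.256]},{"translation": [24.0,-12,0],"twist": [0,0,0.32]}]' --grip 1

```text
time: 0.78
tool_pos: [0.3541, -0.4321, 0.2311]
tcp_rot: [-3.139, 0.13, 0.0]
contact_force: [-0.8, -0.6, -0.2]
opening: 1.001
gripper_force: 0.0
```

```bash
cat >> h.py <<'E'
def go(x,y,z,deg):
    "shift in tool axes (cm) and turn to TCP x,y,z with tool x at heading deg, tool down"
    s=monitor.state(); A=R.from_rotvec(s['tcp_rot'])
    a=np.radians(deg); B=R.from_matrix(np.array([[np.cos(a),np.sin(a),0],[np.sin(a),-np.cos(a),0],[0,0,-1]]))
    print('t',round(s['time'],2),'at',s['tool_pos'].round(4),'shift cm',(A.inv().apply(np.array([x,y,z])-s['tool_pos'])*100).round(2),'twist',(A.inv()*B).as_rotvec().round(3),'F',s['contact_force'].round(2),'M',s['ft_torque'].round(3),'open',round(s['opening'],3))
E
python3 -c "
from h import *
go(.560,-.262,.20,-4.6)"
```

```text
t 0.78 at [ 0.3541 -0.4321  0.2311] shift cm [ 19.12 -18.65   3.11] twist [-0.     0.    -0.002] F [-0.79 -0.64 -0.19] M [-0.009  0.051 -0.015] open 1.001
```

step_arm --commands '[{"translation": [3.8,-3.7,0.6],"twist": [0,0,0]},{"translation": [7.6,-7.4,1.2],"twist": [0,0,0]},{"translation": [11.4,-11.2,1.8],"twist": [0,0,0]},{"translation": [15.3,-15,2.4],"twist": [0,0,0]},{"translation": [19.1,-18.7,3.1],"twist": [0,0,0]}]'

```text
time: 1.4
tool_pos: [0.5596, -0.261, 0.1999]
tcp_rot: [3.139, -0.126, -0.0]
contact_force: [-0.4, -0.8, -0.5]
opening: 0.999
gripper_force: 0.0
```

step_arm --commands '[{"translation": [0,0,0],"twist": [0,0,0]}]'

```text
time: 1.52
tool_pos: [0.5601, -0.2592, 0.1989]
tcp_rot: [-3.138, 0.118, 0.002]
contact_force: [-0.1, 0.5, 0.2]
opening: 0.999
gripper_force: 0.0
```

```bash
python3 - <<'E'
from h import *
go(.560,-.262,.011,-4.6)
p,d,i,T=cap('wrist','w1.png'); C=cloud(d,i,T)
hsv=cv2.cvtColor(p,cv2.COLOR_RGB2HSV); H,S=hsv[...,0],hsv[...,1]
X,Y,Z=C[...,0],C[...,1],C[...,2]; dirv=np.array([np.cos(np.radians(-4.6)),np.sin(np.radians(-4.6))])
m=((d>0)&(H>95)&(H<125)&(S>100)&(Z>.06)&(Z<.09)).astype(np.uint8)
nn,lab,st,cen=cv2.connectedComponentsWithStats(m)
for j in range(1,nn):
    if st[j,4]>100: q=C[lab==j]; r=cv2.minAreaRect((q[:,:2]*1000).astype(np.float32)); print('blue',st[j],np.round(r[0],1),np.round(r[1],1),round(r[2],1),np.median(q[:,2]))
b=(d>0)&(S<70)&(Z>.035)&(Z<.046)&(abs(Y+.265)<.04); q=C[b]
l=cv2.fitLine(q[:,:2].astype(np.float32),cv2.DIST_HUBER,0,.01,.01).ravel()
print('bar',len(q),np.degrees(np.arctan2(l[1],l[0])),l[2:],'y at .56',l[3]+(.56-l[2])*l[1]/l[0],'x',q[:,0].min(),q[:,0].max(),'z',np.median(q[:,2]))
E
```

```text
t 1.52 at [ 0.5601 -0.2592  0.1989] shift cm [ 0.04  0.31 18.79] twist [-0.002  0.001  0.005] F [-0.15  0.53  0.19] M [ 0.005 -0.028  0.032] open 0.999
blue [ 233   40   58   49 2266] [ 655.7 -270.6] [45.1 35. ] 85.4 0.07418990706348491
blue [ 234  279   52   48 2154] [ 439.8 -253.5] [48.9 45.3] 86.4 0.07437464119910692
bar 4392 -4.443338 [ 0.5861294 -0.2652292] y at .56 -0.26319876 x 0.4554354095241676 0.710196858132341 z 0.03962725756556468
```

View pics/w1.png

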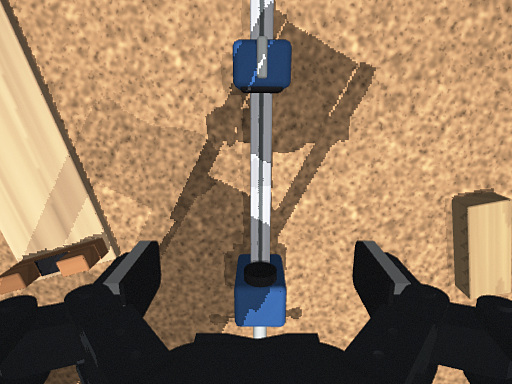

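The wrist view shows jaw (262,65), head (260,303) and the bar vertical between the open fingers. It agrees with the first measurement to about 1–2 mm: jaw distance 16.6 mm, balance point at (560, -263). I'll descend.

step_arm --commands '[{"translation": [0,0.4,4.5],"twist": [0,0,0]},{"translation": [0,0.4,9],"twist": [0,0,0]},{"translation": [0,0.4,12.5],"twist": [0,0,0]},{"translation": [0,0.4,14.5],"twist": [0,0,0]},{"translation": [0,0.4,15.5],"twist": [0,0,0]}]'

```text
time: 2.2
tool_pos: [0.5574, -0.267, 0.0446]
tcp_rot: [-3.139, 0.128, 0.001]
contact_force: [0.8, -1.4, 0.8]
opening: 1.003
gripper_force: 0.0
```

```bash
python3 -c "
from h import *
go(.560,-.263,.010,-4.5)"
```

```text
t 2.2 at [ 0.5574 -0.267   0.0446] shift cm [ 0.23 -0.42  3.46] twist [-0.     0.001 -0.003] F [ 0.83 -1.36  0.77] M [-0.018 -0.021 -0.001] open 1.003
```

step_arm --commands '[{"translation": [0.1,-0.2,1.2],"twist": [0,0,0]},{"translation": [0.1,-0.2,2.4],"twist": [0,0,0]},{"translation": [0.1,-0.2,3.1],"twist": [0,0,0]},{"translation": [0.1,-0.2,3.4],"twist": [0,0,0]},{"translation": [0.1,-0.2,3.4],"twist": [0,0,0]}]'

```text
time: 2.82
tool_pos: [0.5593, -0.2645, 0.0113]
tcp_rot: [3.139, -0.126, -0.0]
contact_force: [-0.2, 0.0, -0.2]
opening: 1.001
gripper_force: 0.0
```

```bash
python3 -c "
from h import *
go(.560,-.263,.010,-4.5)"
```

```text
t 2.83 at [ 0.5593 -0.2645  0.0113] shift cm [ 0.05 -0.15  0.13] twist [ 0.     0.    -0.002] F [-0.17  0.02 -0.19] M [0.045 0.014 0.055] open 1.001
```

step_arm --commands '[{"translation": [0,-0.1,0.1],"twist": [0,0,0]},{"translation": [0,-0.1,0.1],"twist": [0,0,0]},{"translation": [0,-0.1,0.1],"twist": [0,0,0]},{"translation": [0,-0.1,0.1],"twist": [0,0,0]},{"translation": [0,-0.1,0.1],"twist": [0,0,0]}]' --grip 0 --newtons 90

```text
time: 3.45
tool_pos: [0.5596, -0.2634, 0.0108]
tcp_rot: [-3.139, 0.126, -0.0]
contact_force: [-1.4, 1.5, 4.0]
opening: 0.217
gripper_force: 89.6
```

step_arm --commands '[{"translation": [0,0,0],"twist": [0,0,0]},{"translation": [0,0,0],"twist": [0,0,0]}]'

```text
time: 3.7
tool_pos: [0.5596, -0.2634, 0.0108]
tcp_rot: [-3.139, 0.126, -0.0]
contact_force: [-1.1, 2.5, 5.6]
opening: 0.22
gripper_force: 89.6
```

Gripped. Next is a small trial lift of 1.5 cm.

step_arm --commands '[{"translation": [0,0,-0.3],"twist": [0,0,0]},{"translation": [0,0,-0.7],"twist": [0,0,0]},{"translation": [0,0,-1.1],"twist": [0,0,0]},{"translation": [0,0,-1.5],"twist": [0,0,0]},{"translation": [0,0,-1.5],"twist": [0,0,0]}]'

```text
time: 4.32
tool_pos: [0.5597, -0.2638, 0.0258]
tcp_rot: [3.139, -0.126, 0.001]
contact_force: [0.7, 0.3, -6.9]
opening: 0.219
gripper_force: 88.1
```

step_arm --commands '[{"translation": [0,0,0],"twist": [0,0,0]},{"translation": [0,0,0],"twist": [0,0,0]}]'

```text
time: 4.58
tool_pos: [0.5592, -0.2634, 0.0251]
tcp_rot: [-3.139, 0.126, 0.001]
contact_force: [-0.3, -0.4, -7.6]
opening: 0.218
gripper_force: 88.1
```

```bash
cat > lv.py <<'E'
from h import *
go(.56,-.263,.01,-4.5)
s=monitor.state(); A=R.from_rotvec(s['tcp_rot']); print('moment tool axes',A.inv().apply(s['ft_torque']).round(3))
for n in ('side','top','wrist'):
    p,d,i,T=cap(n,'lv_%s_%.2f.png'%(n,s['time'])); C=cloud(d,i,T); hsv=cv2.cvtColor(p,cv2.COLOR_RGB2HSV); H,S=hsv[...,0],hsv[...,1]
    L=(C-s['tool_pos'])@A.as_matrix()   # tool coords, z down
    m=((d>0)&(H>95)&(H<125)&(S>100)&(abs(L[...,1])<.05)&(abs(L[...,0])<.26)&(C[...,2]>.03)).astype(np.uint8)
    nn,lab,st,cen=cv2.connectedComponentsWithStats(m); r=[]
    for j in range(1,nn):
        if st[j,4]>80:
            q=C[lab==j]; q=q[q[:,2]>np.percentile(q[:,2],90)-.006]; c=(q.max(0)+q.min(0))/2; r.append((c[0],c[1],np.median(q[:,2])))
    r=np.array(sorted(r)); print(n,r.round(4).tolist())
    if len(r)==2: v=r[1]-r[0]; print('   pitch deg (+ = jaw end up)',np.degrees(np.arctan2(v[2],np.hypot(*v[:2]))).round(2),'heading',np.degrees(np.arctan2(v[1],v[0])).round(2))
E
python3 lv.py
```

```text
t 4.58 at [ 0.5592 -0.2634  0.0251] shift cm [ 0.08 -0.05  1.51] twist [-0.     0.    -0.002] F [-0.26 -0.42 -7.62] M [-0.016 -0.008  0.05 ] open 0.218
moment tool axes [-0.015  0.009 -0.05 ]
side [[0.4439, -0.2526, 0.0908], [0.6546, -0.2693, 0.0901]]
   pitch deg (+ = jaw end up) -0.18 heading -4.54
top [[0.654, -0.2714, 0.0886]]
wrist [[0.6429, -0.2705, 0.0884]]
```

It is level: pitch about -0.2°, and the 0.009 N·m moment at 7.6 N puts the grip about 1 mm from balance. Lifting to carry height.

step_arm --commands '[{"translation": [0,0,-1.2],"twist": [0,0,0]},{"translation": [0,0,-3.2],"twist": [0,0,0]},{"translation": [0,0,-5.5],"twist": [0,0,0]},{"translation": [0,0,-7.8],"twist": [0,0,0]},{"translation": [0,0,-9.5],"twist": [0,0,0]}]'

```text
time: 5.35
tool_pos: [0.5603, -0.2641, 0.1234]
tcp_rot: [3.137, -0.126, 0.005]
contact_force: [0.6, 1.2, -7.7]
opening: 0.222
gripper_force: 88.2
```

```bash
python3 -c "
from h import *
go(.536,-.0236,.12,12.2)"
```

```text
t 5.35 at [ 0.5603 -0.2641  0.1234] shift cm [ -4.35 -23.78   0.29] twist [ 0.002 -0.003 -0.293] F [ 0.63  1.18 -7.73] M [0.008 0.02  0.01 ] open 0.222
```

step_arm --commands '[{"translation": [-0.2,-1.2,0],"twist": [0,0,-0.015]},{"translation": [-0.7,-3.6,0],"twist": [0,0,-0.045]},{"translation": [-1.2,-6.4,0],"twist": [0,0,-0.08]},{"translation": [-1.7,-9.2,0],"twist": [0,0,-0.115]},{"translation": [-2.2,-12,0],"twist": [0,0,-0.15]}]'

```text
time: 5.98
tool_pos: [0.5452, -0.1389, 0.1185]
tcp_rot: [-3.137, -0.115, 0.005]
contact_force: [0.6, -0.2, -7.6]
opening: 0.22
gripper_force: 88.5
```

```bash
python3 -c "
from h import *
go(.536,-.0236,.12,12.2)"
```

```text
t 5.97 at [ 0.5452 -0.1389  0.1185] shift cm [ -0.08 -11.57  -0.12] twist [-0.002  0.003 -0.14 ] F [ 0.55 -0.16 -7.57] M [-0.004 -0.008  0.046] open 0.22
```

step_arm --commands '[{"translation": [0,-2.8,0],"twist": [0,0,-0.035]},{"translation": [0,-5.6,0],"twist": [0,0,-0.07]},{"translation": [0,-8.2,0],"twist": [0,0,-0.1]},{"translation": [0,-10.4,0],"twist": [0,0,-0.125]},{"translation": [0,-11.6,0],"twist": [0,0,-0.14]}]'

```text
time: 6.6
tool_pos: [0.5371, -0.0238, 0.1189]
tcp_rot: [-3.122, -0.334, 0.004]
contact_force: [-0.2, 0.5, -6.9]
opening: 0.219
gripper_force: 88.6
```

step_arm --commands '[{"translation": [0,0,0],"twist": [0,0,0]},{"translation": [0,0,0],"twist": [0,0,0]},{"translation": [0,0,0],"twist": [0,0,0]}]'

```text
time: 6.98
tool_pos: [0.539, -0.0272, 0.1203]
tcp_rot: [3.124, 0.327, -0.0]
contact_force: [-1.2, -0.4, -7.1]
opening: 0.221
gripper_force: 88.6
```

```bash
sed -i 's/^go.*/go(.536,-.0236,.026,12.2)/' lv.py; python3 lv.py; ls pics
```

```text
t 6.97 at [ 0.539  -0.0272  0.1203] shift cm [-0.22 -0.41  9.43] twist [ 0.     0.    -0.004] F [-1.16 -0.36 -7.14] M [-0.032  0.027 -0.002] open 0.221
moment tool axes [-0.026 -0.033  0.002]
side [[0.421, -0.051, 0.1856], [0.633, -0.0049, 0.1852]]
   pitch deg (+ = jaw end up) -0.11 heading 12.27
top [[0.4204, -0.0532, 0.1838], [0.6153, 0.0042, 0.1837], [0.6385, -0.0206, 0.1837]]
wrist [[0.6211, -0.0094, 0.1835]]
a.png
lv_side_4.58.png
lv_side_6.97.png
lv_top_4.58.png
lv_top_6.97.png
lv_wrist_4.58.png
lv_wrist_6.97.png
top.png
w1.png
```

Level at -0.1°, heading 12.3°. The bar's middle is about 3 mm off the rests' middle. I'll correct that while lowering.

step_arm --commands '[{"translation": [-0.1,-0.35,1],"twist": [0,0,-0.003]},{"translation": [-0.15,-0.35,2.5],"twist": [0,0,-0.003]},{"translation": [-0.15,-0.35,4],"twist": [0,0,-0.003]},{"translation": [-0.15,-0.35,5.2],"twist": [0,0,-0.003]},{"translation": [-0.15,-0.35,5.8],"twist": [0,0,-0.003]}]'

```text
time: 7.75
tool_pos: [0.536, -0.0232, 0.0608]
tcp_rot: [-3.123, -0.334, 0.003]
contact_force: [-0.0, 0.0, -7.8]
opening: 0.222
gripper_force: 88.6
```

step_arm --commands '[{"translation": [0,0,0],"twist": [0,0,0]},{"translation": [0,0,0],"twist": [0,0,0]}]'

```text
time: 8.0
tool_pos: [0.5373, -0.0235, 0.0629]
tcp_rot: [3.124, 0.334, 0.002]
contact_force: [-0.1, 0.3, -6.8]
opening: 0.217
gripper_force: 88.6
```

```bash
python3 lv.py; ls pics; python3 -c "
import cv2,glob
f=sorted(glob.glob('pics/lv_side_*'),key=lambda f:float(f.split('_')[-1][:-4]))[-1]
a=cv2.imread(f)[60:260,120:420]; b=cv2.imread(f.replace('side','top'))[80:380,150:350]
import numpy as np
cv2.imwrite('pics/low.png',np.hstack([cv2.resize(a,(450,300)),b]))"
```

```text
t 8.0 at [ 0.5373 -0.0235  0.0629] shift cm [-0.14 -0.02  3.69] twist [ 0.    -0.001 -0.   ] F [-0.11  0.3  -6.78] M [-0.106  0.035 -0.002] open 0.217
moment tool axes [-0.096 -0.056  0.002]
side [[0.4197, -0.0466, 0.1281], [0.631, -0.0002, 0.128]]
   pitch deg (+ = jaw end up) -0.04 heading 12.39
top [[0.4187, -0.0479, 0.1262], [0.6136, 0.0091, 0.1266], [0.6341, -0.0171, 0.1263]]
wrist [[0.619, -0.0053, 0.1264]]
a.png
lv_side_4.58.png
lv_side_6.97.png
lv_side_8.00.png
lv_top_4.58.png
lv_top_6.97.png
lv_top_8.00.png
lv_wrist_4.58.png
lv_wrist_6.97.png
lv_wrist_8.00.png
top.png
w1.png
```

View pics/low.png

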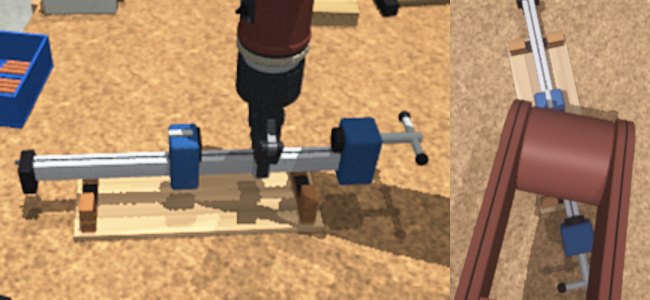

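The side view shows the level bar above both notches, with the jaw between the rests and the head outside the near one. The middle is within 2 mm. I'll lower gently; contact is expected at TCP z ≈ 0.027.

step_arm --commands '[{"translation": [0,0.15,0.8],"twist": [0,0,0]},{"translation": [0,0.15,1.6],"twist": [0,0,0]},{"translation": [0,0.15,2.3],"twist": [0,0,0]},{"translation": [0,0.15,2.8],"twist": [0,0,0]},{"translation": [0,0.15,3.1],"twist": [0,0,0]}]'

```text
time: 8.78
tool_pos: [0.5368, -0.0247, 0.0307]
tcp_rot: [-3.124, -0.334, 0.001]
contact_force: [-0.4, 0.9, -7.0]
opening: 0.217
gripper_force: 88.6
```

step_arm --commands '[{"translation": [0,0,0.1],"twist": [0,0,0]},{"translation": [0,0,0.2],"twist": [0,0,0]}]'

```text
time: 9.02
tool_pos: [0.5373, -0.0248, 0.0295]
tcp_rot: [3.124, 0.334, 0.001]
contact_force: [-0.1, -0.1, -7.8]
opening: 0.217
gripper_force: 88.6
```

step_arm --commands '[{"translation": [0,0,0.08],"twist": [0,0,0]},{"translation": [0,0,0.16],"twist": [0,0,0]},{"translation": [0,0,0.2],"twist": [0,0,0]},{"translation": [0,0,0.2],"twist": [0,0,0]}]'

```text
time: 9.52
tool_pos: [0.537, -0.0248, 0.0273]
tcp_rot: [-3.124, -0.334, 0.0]
contact_force: [0.7, 0.6, -7.1]
opening: 0.217
gripper_force: 88.6
```

step_arm --commands '[{"translation": [0,0,0.05],"twist": [0,0,0]},{"translation": [0,0,0.1],"twist": [0,0,0]},{"translation": [0,0,0.1],"twist": [0,0,0]}]'

```text
time: 9.9
tool_pos: [0.5372, -0.0248, 0.0268]
tcp_rot: [-3.124, -0.334, -0.0]
contact_force: [-3.5, 1.0, -0.5]
opening: 0.22
gripper_force: 89.5
```

Contact: the load moved onto the rests. I'll soften the grip, then open part way.

step_arm --commands '[{"translation": [0,0,0.03],"twist": [0,0,0]},{"translation": [0,0,0.03],"twist": [0,0,0]}]' --newtons 20

```text
time: 10.15
tool_pos: [0.5372, -0.0248, 0.0268]
tcp_rot: [3.124, 0.334, 0.0]
contact_force: [-6.6, 0.9, 4.2]
opening: 0.219
gripper_force: 90.2
```

step_arm --commands '[{"translation": [0,0,0],"twist": [0,0,0]},{"translation": [0,0,0],"twist": [0,0,0]},{"translation": [0,0,0],"twist": [0,0,0]},{"translation": [0,0,0],"twist": [0,0,0]}]' --grip 0.6

```text
time: 10.65
tool_pos: [0.5373, -0.0249, 0.0261]
tcp_rot: [3.124, 0.334, 0.001]
contact_force: [1.1, 0.1, -0.4]
opening: 0.605
gripper_force: 0.0
```

```bash
python3 lv.py
```

```text
t 10.65 at [ 0.5373 -0.0249  0.0261] shift cm [-0.1  -0.15  0.01] twist [ 0. -0. -0.] F [ 1.06  0.09 -0.38] M [ 0.053 -0.001 -0.005] open 0.605
moment tool axes [0.051 0.013 0.005]
side [[0.4199, -0.048, 0.092], [0.6318, -0.0016, 0.0919]]
   pitch deg (+ = jaw end up) -0.05 heading 12.34
top [[0.4193, -0.0494, 0.0902], [0.6132, 0.0071, 0.0905], [0.6339, -0.018, 0.0901]]
wrist [[0.6186, -0.0068, 0.0901]]
```

It is seated level, with head height +16 mm as expected. Retreating straight up.

step_arm --commands '[{"translation": [0,0,-1],"twist": [0,0,0]},{"translation": [0,0,-3.5],"twist": [0,0,0]},{"translation": [0,0,-8],"twist": [0,0,0]},{"translation": [0,0,-13],"twist": [0,0,0]},{"translation": [0,0,-18],"twist": [0,0,0]}]'

```text
time: 11.42
tool_pos: [0.5369, -0.0247, 0.2083]
tcp_rot: [3.124, 0.334, 0.001]
contact_force: [0.2, 0.0, -0.4]
opening: 0.597
gripper_force: 0.0
```

step_arm --commands '[{"translation": [0,5,0],"twist": [0,0,0]},{"translation": [0,10,0],"twist": [0,0,0]},{"translation": [0,15,0],"twist": [0,0,0]},{"translation": [0,20,0],"twist": [0,0,0]},{"translation": [0,20,0],"twist": [0,0,0]}]'

```text
time: 12.05
tool_pos: [0.5794, -0.2238, 0.2065]
tcp_rot: [3.123, 0.327, 0.001]
contact_force: [0.5, 0.6, -0.4]
opening: 0.602
gripper_force: 0.0
```

```bash
python3 - <<'E'
from h import *
a=cap('top')[0]; b=cap('side')[0]
cv2.imwrite('pics/end.png',cv2.resize(np.hstack([a[50:350,60:400],b[60:360,110:510]]),(800,324))[:,:,::-1])
E
```

```text
(no output)
```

View pics/end.png

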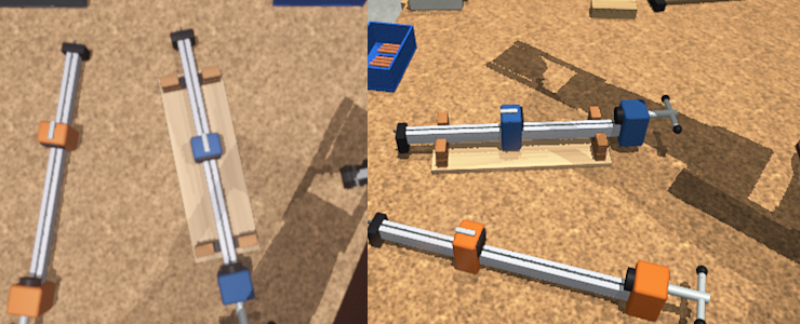

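The blue bar lies in both notches. The jaw (205,147) is between the rests, the head (235,283) is outside, and the orange clamp hasn't moved.

```bash
python3 -c "
from workcell import order
print(order.close_job())"
```

```text
the job is handed in; nothing more can be done
None
```

The blue clamp is resting level in both notches, jaws up, with its sliding jaw between the rests and its screw head outside them; the gripper has let go, the orange clamp wasn't touched, and I handed the job in at about 12 s.

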